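# Reset the water filter's cartridge counter

### The arm

A 6-joint arm with a two-finger parallel gripper is mounted at the origin on the work surface. World frame = base frame: x ahead of the robot, y to its left, z up, the work surface at z = 0. Lengths are in m, angles in rad, forces in N, time in s.
With the tool pointing down it reaches from about 0.25 to 0.85 m from the base axis. Payload 12.5 kg.
Tool frame: the origin (TCP) lies midway between the tips of the shut fingers; the grasp point (between the pads) lies 19 mm behind it; z points along the fingers, y is the line along which they close (so a half turn about z gives the same grasp; the last joint's range is limited). The gripper opens to 93 mm and grips with 3 to 60 N. Pads are 15 mm wide; open, the fingers measure 128 mm over their backs; the gripper's body (75 mm by 188 mm) begins 65 mm behind the grasp point.
Start: joints at [-1.35, 0.351, 1.652, -0, 1.139, -0.085], TCP at [0.166, -0.524, 0.219] pointing down, gripper open.
Joint ranges: [-2.75, 2.75], [-0.79, 2.1], [0.01, 2.65], [-1.57, 4.71], [0.07, 3.14], [-2.87, 2.87]. Speed limits (rad/s): [2.22, 2.22, 2.79, 3.14, 3.14, 3.14].

### API

Orientations are given as a unit quaternion [x, y, z, w].
In Python, from bench import manip gives the robot as it stands.
- The arm moves only by the tool move_arm, never from a script. Its argument "series" is a list of rows, each an object with "travel": the shift along the world's x, y, z in cm, a list of three; "turn": the turn, a rotation vector about the world's x, y, z in degrees, a list of three; "grip": the closure, from 0 (fully open) to 1 (shut). A call has 1 to 10 rows; each row is the pose to reach, as a shift and turn from the pose commanded when the call began; what a row does not reach only later rows make up. A row lasts 1/12 s, in which the tool goes at most 41.7 mm and 7.16 degrees, less where a joint would pass 70% of its speed; a pose out of reach is approached as far as the arm can. A call with a gripper value outside its range is refused whole. The fingers move at their own pace and stop on an object; "force" is the grip in N (left out, the last holds). Time passes only in rows, so rows that repeat a pose let the fingers close. It gives the time, the measured TCP pose, the force, the opening and the grip force at its end, in the units of the state.
- manip.sense(): the state, without advancing time (a new reading comes with each control period).
- manip.grab_frame(name): name is "scene" or "side" or "wrist"; returns a dict with "img" (400x640x3 uint8, red, green, blue), "fovy" (degrees; the focal length in pixels is half the picture's height over the tangent of half this angle, whatever the lens; pixels are square), "cx", "cy" (the principal point, pixels), "eye" and "attitude" of the camera in the world. Camera axes: x right, y down, z forward; pixel columns grow to the right and rows downward; lengths in m; the calibration is good to about 2 mm. The wrist camera is an equidistant fisheye: a pixel r from the principal point sees the ray r / f radians off the axis. A picture is of the moment at which its call begins. There is no depth.
- manip.sign_off(): hands the job in; it is judged then, once.
The state is a dict: "time": time; "q": joint angles; "qd": joint speeds; "joint_efforts": joint torques, N m; "tool_pos": TCP position; "tcp_rot": TCP orientation; "ft_force": force on the tool from outside, world axes, zero at the start; "moment": the same for the moment, N m; "finger_gap": opening from 0.0 (shut) to 1.0 (fully open); "grasp_force": force on a finger pad.
Only numpy, scipy, OpenCV 4.12 (cv2) and the standard library are available. Lean on these libraries where they do the work, as an engineer would, in place of code of your own. Each camera call takes 0.05 s, during which the arm holds its last target. There are 200 camera calls.

### The job

The countertop water filter needs its cartridge counter reset. Gently lift the filter's hinged lid right open until it rests back on its stop, then take the orange-handled reset pin from its white holder, push the small red button recessed under the lid fully down with the pin's tip and keep it down for two seconds. Stand the pin back upright in its holder, guard down on the rim, leave the lid open for the new cartridges and do not disturb the other things on the counter.

Things in the scene. Friction and masses are not known exactly. Their poses are not given: they have to be found in the camera images.
- filter: white water filter, fixed: open-topped housing 150 (x) x 200 (y) x 120 mm high, walls 6 mm, shut by the lid. Origin: centre of its underside; x points from front (handle) to hinge, z up. Inside: grey deck 70 mm up, two blue cartridge caps (64 mm across, to 98 mm up, at x +22, y +-55 mm), a black collar round the button at x -35, y 0. A steel tap sticks out 35 mm at +y, below 55 mm
- lid (a joint): angle of the filter's lid: 0 shut, growing as it opens, 1.75 when it rests on its stop (leaning 10 degrees back past upright). A loose hinge: it falls shut when let go before upright, and stays open beyond. The lid is a white plate 150 x 200 x 10 mm, 0.28 kg
- lid_hinge (a point): point on the hinge axis, middle of the rear (+x) top edge of the housing, 120 mm up; the axis runs along the filter's y. Lid frame: shut, its axes are those of the filter, and the lid lies towards -x
- lid_handle (a point): middle of the lid's handle: a black round bar, 12 mm thick and 110 mm long along the filter's y, 50 mm in front of the lid's front edge and 200 mm from the hinge axis (5 mm above it when shut), carried at its ends by two arms; free space between bar and housing. The axes turn with the lid
- button (a joint): travel of the red spring button: 0 released, 0.005 m fully down; it springs back. Fully down takes about 5 N
- button_top (a point): centre of the red button's top face (15 mm across), 79 mm above the filter's underside. It lies in a black collar of outer diameter 32 mm and bore 18 mm, 7 mm below the collar's top (86 mm up) when released; too narrow for fingers
- pin: reset pin, upright, loose, 110 mm long, 70 g. Origin: centre of its tip (lower end), z along the pin towards the handle. Steel shank 8 mm thick from 0 to 60 mm, black round guard 40 mm across from 60 to 64 mm, orange round handle 18 mm thick from 64 to 110 mm
- holder: white ceramic holder for the pin, fixed: an upright tube 70 mm high, outer diameter 46 mm, bore 24 mm, on a foot 68 mm across. Origin: centre of its underside. The pin hangs in it with its guard on the rim, its tip 10 mm above the underside
- mug: blue mug, 76 mm across, 85 mm high (bystander; origin under its centre)
- tea_tin: green tea tin, 60 x 60 x 100 mm high (bystander; origin under its centre)
- jar: glass storage jar with cork lid, 80 mm across, 130 mm high (bystander; origin under its centre)
- cartridge: white spare filter cartridge with blue end, 60 mm across, 105 mm high, standing (bystander; origin under its centre)
- spoon: wooden spoon lying on the counter (bystander)

How it is judged:
By the outcome, as a careful person would: the job done as asked, in the order asked, and still so for the second after the job is handed in, with the robot touching nothing.
It also fails if it takes over 72 s, if anything falls off the work surface, if the arm or the gripper's body presses on something with over 40 N, if the wrist force passes 120 N, or if a joint passes its speed limit or range.

## Working session

There is one attempt and no reset: what is moved stays moved. The work goes in short steps, Python scripts to look and compute and a tool call to move; the robot and the scene stay as the last step left them, time stands still between calls to the robot, and variables do not carry over. Pictures are saved under pics/ and viewed, at most 10 in all, crops included, and the job is handed in when it is done.

Besides the shell and the picture viewer there is one more tool, called as name(argument=value, ...), one argument or row to a line, values as JSON. move_arm: Moves the arm, as the interface text tells. Its arguments: {"type":"object","properties":{"series":{"type":"array","items":{"type":"object","properties":{"travel":{"type":"array","items":{"type":"number"}},"turn":{"type":"array","items":{"type":"number"}},"grip":{"type":"number"}}}},"force":{"type":"number"}},"required":["series"]}

```bash
mkdir -p pics
cat > h.py <<'E'
import numpy as np, cv2
from bench import manip
from scipy.spatial.transform import Rotation as R
E
python3 - <<'E'
from h import *
import json
for n in ["scene","side"]:
    f=manip.grab_frame(n); cv2.imwrite(f"pics/{n}0.png",f["img"][:,:,::-1])
    c={k:(np.asarray(v).tolist()) for k,v in f.items() if k!="img"}; print(n,c)
    json.dump(c,open(n+".json","w"))
s=manip.sense(); print(s["time"],s["tool_pos"],s["tcp_rot"],s["finger_gap"],s["ft_force"])
E
```

```text
scene {'fovy': 45.22558890478546, 'cx': 325.9073515658777, 'cy': 200.43277753309712, 'eye': [1.3977628913607445, 0.7714245453535736, 0.8740806283683894], 'attitude': [0.37277760629425755, 0.8055617634097862, -0.41694285990215946, -0.19561634173618303]}
side {'fovy': 46.6690724124506, 'cx': 320.2851556794432, 'cy': 196.06574533415065, 'eye': [0.5193224091952979, -0.7771325432659273, 0.8588449107611323], 'attitude': [0.9150843383813437, -0.03416893834594938, 0.01918254790990416, -0.401354166737027]}
0.1 [ 0.16552046 -0.52420622  0.21817935] [ 9.88334758e-01  1.52296344e-01 -5.09771531e-05 -4.75909495e-04] 1.0002180792599884 [ 0.41981973 -0.12502385  0.14111489]
```

View pics/scene0.png

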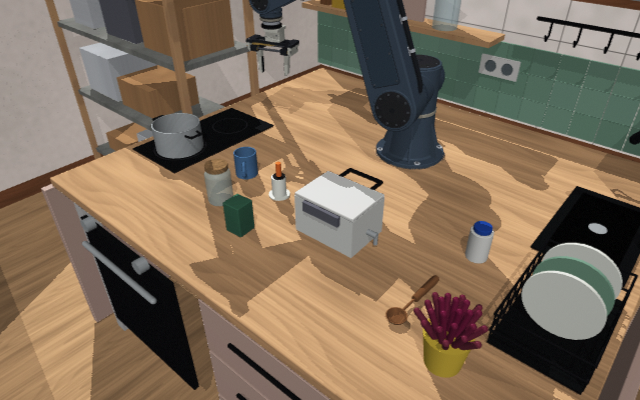

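View pics/side0.png

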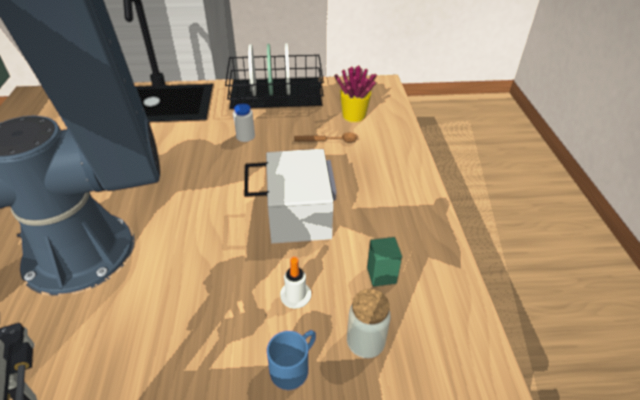

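The filter handle faces the robot: the bar is near (360,178) in scene and (248,180) in side. The holder is near (279,188) in scene and (295,290) in side. I'll enlarge both areas.

Run:
```python
import cv2
a=cv2.imread("pics/scene0.png")[150:260,260:400]; b=cv2.imread("pics/side0.png")[140:310,230:400]
cv2.imwrite("pics/sc.png",cv2.resize(a,(770,605))[:600]); cv2.imwrite("pics/sd.png",cv2.resize(b,(595,595)))
```

```text
(no output)
```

View pics/sc.png

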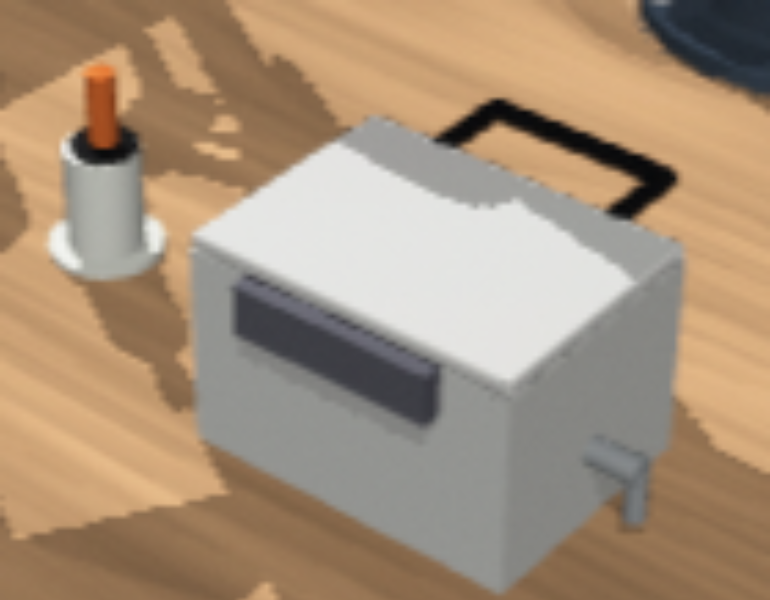

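View pics/sd.png

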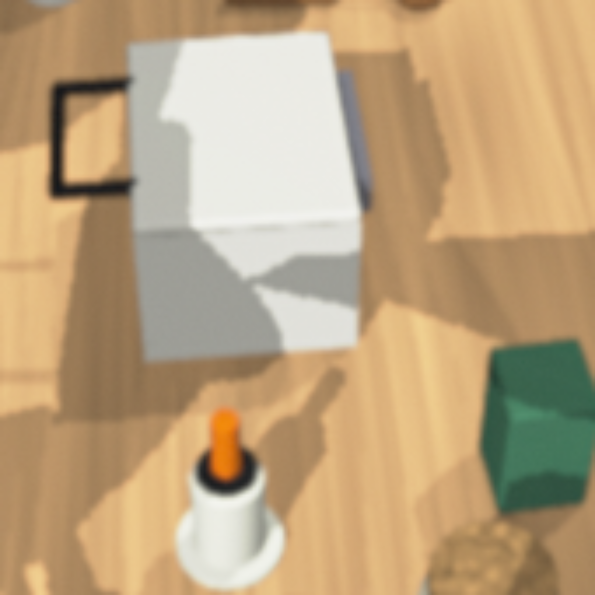

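```bash
cat >> h.py <<'E'
import json
from scipy.optimize import least_squares
cams={n:json.load(open(n+".json")) for n in ["scene","side"]}
def proj(n,P):
    c=cams[n]; f=200/np.tan(np.radians(c["fovy"])/2)
    p=R.from_quat(c["attitude"]).inv().apply(np.atleast_2d(P)-c["eye"])
    return np.c_[c["cx"]+f*p[:,0]/p[:,2],c["cy"]+f*p[:,1]/p[:,2]]
E
python3 - <<'E'
from h import *
px={"scene":lambda u:np.array([260,150])+np.array(u)/5.5,"side":lambda u:np.array([230,140])+np.array(u)/3.5}
def fit(obs,x0,yaw):
    def r(p):
        o=[]
        for n,l in obs.items():
            P=np.array([a for a,b in l],float)/1000
            W=R.from_euler("z",p[2] if yaw else 0).apply(P)+[p[0],p[1],0]
            o.append(proj(n,W)-px[n]([b for a,b in l]))
        return np.concatenate(o).ravel()
    s=least_squares(r,x0,loss="soft_l1"); print(s.x.round(4)); print(r(s.x).reshape(-1,2).round(1).tolist()); return s.x
F={"scene":[((75,-100,130),(193,238)),((75,100,130),(508,385)),((-75,100,130),(682,245)),((-75,-100,130),(378,117)),((75,100,0),(500,592)),((75,-100,0),(205,440)),((-125,-55,125),(497,108)),((-125,55,125),(670,180))],
"side":[((-75,100,130),(128,45)),((75,100,130),(328,33)),((75,-100,130),(360,215)),((-75,-100,130),(134,232)),((-75,-100,0),(145,360)),((75,-100,0),(357,346)),((-125,55,125),(57,85)),((-125,-55,125),(57,190))]}
f=fit(F,[.5,0,0],1)
H={"scene":[((0,0,120),(100,71)),((0,0,74),(104,145)),((0,0,3),(107,245))],"side":[((0,0,120),(225,417)),((0,0,74),(226,470)),((0,0,3),(230,540))]}
h=fit(H,[.5,-.2],0)
Rz=R.from_euler("z",f[2])
for nm,p in [("handle",(-125,0,125)),("hinge",(75,0,120)),("button",(-35,0,79))]: print(nm,(Rz.apply(np.array(p)/1000)+[f[0],f[1],0]).round(4))
# bystanders rough: pixel rays at z
def ray(n,u,z):
    c=cams[n]; fl=200/np.tan(np.radians(c["fovy"])/2)
    d=R.from_quat(c["attitude"]).apply([(u[0]-c["cx"])/fl,(u[1]-c["cy"])/fl,1]); e=np.array(c["eye"]); return (e+d*(z-e[2])/d[2]).round(3)
print("mug",ray("side",(288,345),.085),"tin",ray("side",(384,245),.1),"jar",ray("side",(370,302),.13))
s=manip.sense(); print(R.from_quat(s["tcp_rot"]).as_matrix().round(3))
E
```

```text
[0.5376 0.0959 0.0247]
[[-1.4, -1.4], [-0.1, -0.3], [0.5, -0.7], [-1.1, -1.5], [-0.4, 0.2], [-2.0, -1.2], [-0.5, -0.2], [-1.1, -0.6], [-0.4, -1.9], [-0.0, -1.7], [0.2, -1.7], [-0.6, -2.3], [-0.1, -0.7], [-0.3, -1.1], [0.4, 0.2], [-0.2, -0.6]]
[ 0.5189 -0.1633]
[[-1.0, -0.8], [-0.9, -1.6], [-0.3, -1.0], [-0.3, -0.1], [0.1, -1.2], [-0.1, -1.3]]
handle [0.4127 0.0928 0.125 ]
hinge [0.6126 0.0977 0.12  ]
button [0.5026 0.095  0.079 ]
mug [ 0.501 -0.335  0.085] tin [ 0.715 -0.121  0.1  ] jar [ 0.656 -0.285  0.13 ]
[[ 0.954  0.301 -0.   ]
 [ 0.301 -0.954  0.001]
 [ 0.    -0.001 -1.   ]]
```

move_arm(
  series=[
    {"travel": [24.7,61.7,0],"turn": [0,0,73.9],"grip": 0.61},
    {"travel": [24.7,61.7,0],"turn": [0,0,73.9],"grip": 0.61},
    {"travel": [24.7,61.7,0],"turn": [0,0,73.9],"grip": 0.61},
    {"travel": [24.7,61.7,0],"turn": [0,0,73.9],"grip": 0.61},
    {"travel": [24.7,61.7,0],"turn": [0,0,73.9],"grip": 0.61},
    {"travel": [24.7,61.7,0],"turn": [0,0,73.9],"grip": 0.61},
    {"travel": [24.7,61.7,0],"turn": [0,0,73.9],"grip": 0.61},
    {"travel": [24.7,61.7,0],"turn": [0,0,73.9],"grip": 0.61},
    {"travel": [24.7,61.7,0],"turn": [0,0,73.9],"grip": 0.61},
    {"travel": [24.7,61.7,0],"turn": [0,0,73.9],"grip": 0.61},
  ],
)

```text
time: 0.93
tool_pos: [0.3205, -0.1357, 0.2187]
tcp_rot: [0.71, 0.704, 0.0, 0.0]
ft_force: [0.4, -0.3, -0.3]
finger_gap: 0.398
grasp_force: 0.0
```

move_arm(
  series=[
    {"travel": [9.2,22.9,-3],"turn": [0,0,0]},
    {"travel": [9.2,22.9,-3],"turn": [0,0,0]},
    {"travel": [9.2,22.9,-3],"turn": [0,0,0]},
    {"travel": [9.2,22.9,-3],"turn": [0,0,0]},
    {"travel": [9.2,22.9,-3],"turn": [0,0,0]},
    {"travel": [9.2,22.9,-3],"turn": [0,0,0]},
    {"travel": [9.2,22.9,-3],"turn": [0,0,0]},
    {"travel": [9.2,22.9,-3],"turn": [0,0,0]},
    {"travel": [9.2,22.9,-3],"turn": [0,0,0]},
  ],
)

```text
$.series[0]: bad value
```

Run:
```python
from h import *
f=manip.grab_frame("wrist"); cv2.imwrite("pics/w1.png",f["img"][:,:,::-1])
json.dump({k:np.asarray(v).tolist() for k,v in f.items() if k!="img"},open("w1.json","w"))
s=manip.sense(); print(s["tool_pos"],R.from_quat(s["tcp_rot"]).as_matrix().round(3))
def wproj(P):
    fl=200/np.tan(np.radians(f["fovy"])/2); p=R.from_quat(f["attitude"]).inv().apply(np.atleast_2d(P)-f["eye"])
    r=np.hypot(p[:,0],p[:,1]); t=np.arctan2(r,p[:,2]); return np.c_[f["cx"]+fl*t*p[:,0]/r,f["cy"]+fl*t*p[:,1]/r]
Rz=R.from_euler("z",.0247)
for q in [(-125,0,125),(-125,55,125),(-125,-55,125),(-75,100,130),(-75,-100,130),(75,0,130)]: print(q,wproj(Rz.apply(np.array(q)/1000)+[.5376,.0959,0]).round(1))
```

```text
[ 0.32228844 -0.12982175  0.21856903] [[-0.006  1.     0.   ]
 [ 1.     0.006  0.002]
 [ 0.002  0.    -1.   ]]
(-125, 0, 125) [[417.6 -44.7]]
(-125, 55, 125) [[411.1 -89.8]]
(-125, -55, 125) [[422.9   8.4]]
(-75, 100, 130) [[ 453.7 -114.8]]
(-75, -100, 130) [[478.6  61.1]]
(75, 0, 130) [[580.4  -3.3]]
```

View pics/w1.png

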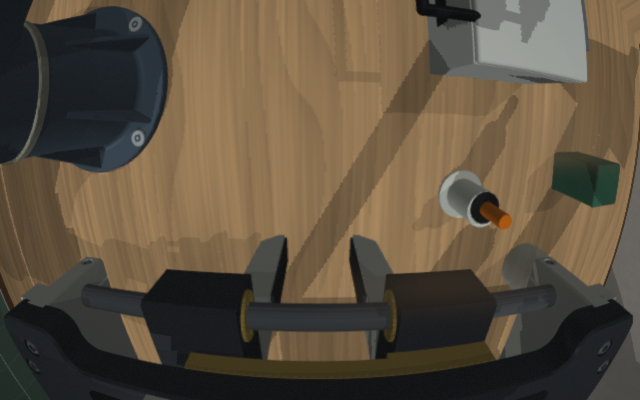

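Wrist view: the handle bar's near corner is at (422,8), where my pose estimate predicts it. The pin is at (495,212). Continuing.

move_arm(
  series=[
    {"travel": [9.0,22.3,-5],"turn": [0,0,1],"grip": 0.61},
    {"travel": [9.0,22.3,-5],"turn": [0,0,1],"grip": 0.61},
    {"travel": [9.0,22.3,-5],"turn": [0,0,1],"grip": 0.61},
    {"travel": [9.0,22.3,-5],"turn": [0,0,1],"grip": 0.61},
    {"travel": [9.0,22.3,-5],"turn": [0,0,1],"grip": 0.61},
    {"travel": [9.0,22.3,-5],"turn": [0,0,1],"grip": 0.61},
    {"travel": [9.0,22.3,-5],"turn": [0,0,1],"grip": 0.61},
    {"travel": [9.0,22.3,-5],"turn": [0,0,1],"grip": 0.61},
    {"travel": [9.0,22.3,-5],"turn": [0,0,1],"grip": 0.61},
  ],
)

```text
time: 1.73
tool_pos: [0.41, 0.085, 0.1685]
tcp_rot: [0.706, 0.708, -0.0, -0.0]
ft_force: [0.1, -0.9, -0.1]
finger_gap: 0.388
grasp_force: 0.0
```

Run:
```python
from h import *
f=manip.grab_frame("wrist"); cv2.imwrite("pics/w2.png",cv2.resize(f["img"][150:330,200:440,::-1],(800,600)))
s=manip.sense(); print(s["tool_pos"],R.from_quat(s["tcp_rot"]).as_matrix().round(3))
def wproj(P):
    fl=200/np.tan(np.radians(f["fovy"])/2); p=R.from_quat(f["attitude"]).inv().apply(np.atleast_2d(P)-f["eye"])
    r=np.hypot(p[:,0],p[:,1]); t=np.arctan2(r,p[:,2]); return (np.c_[f["cx"]+fl*t*p[:,0]/r,f["cy"]+fl*t*p[:,1]/r]-[200,150])*600/180
Rz=R.from_euler("z",.0247)
for q in [(-125,0,125),(-125,55,125),(-125,-55,125),(-75,100,130),(-75,-100,130)]: print(q,wproj(Rz.apply(np.array(q)/1000)+[.5376,.0959,0]).round(1))
```

```text
[0.41013012 0.0845184  0.16868219] [[-0.002  1.    -0.   ]
 [ 1.     0.002 -0.   ]
 [-0.    -0.    -1.   ]]
(-125, 0, 125) [[401.2 204.6]]
(-125, 55, 125) [[395.6 -51. ]]
(-125, -55, 125) [[405.7 423.1]]
(-75, 100, 130) [[ 642.2 -270.7]]
(-75, -100, 130) [[603.3 572.2]]
```

View pics/w2.png

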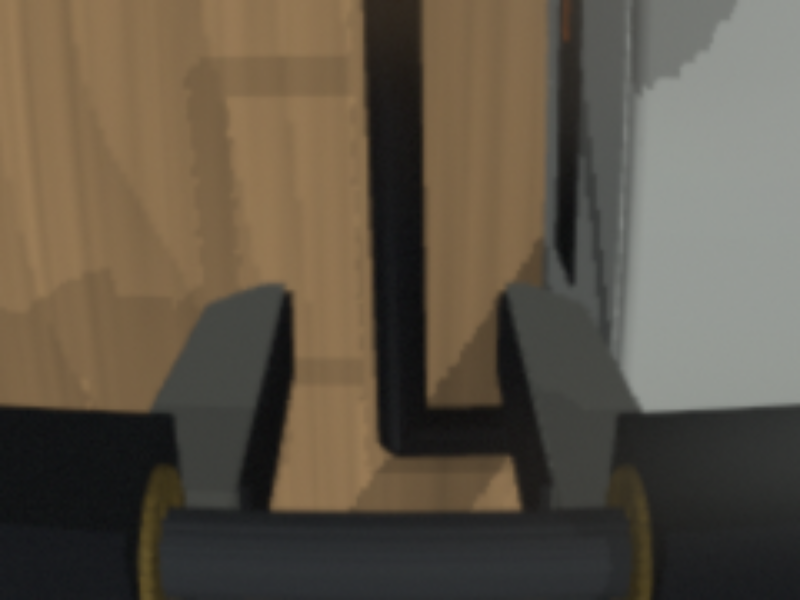

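The bar is at column 400, midway between the fingertips (290 and 505), with its corner at (400,430) close to the prediction. Next I descend and close lightly.

move_arm(
  force=6,
  series=[
    {"travel": [0.2,0.8,-3],"turn": [0,0,1],"grip": 0.61},
    {"travel": [0.2,0.8,-5],"turn": [0,0,1],"grip": 0.61},
    {"travel": [0.2,0.8,-6.2],"turn": [0,0,1],"grip": 0.61},
    {"travel": [0.2,0.8,-6.2],"turn": [0,0,1],"grip": 0.61},
    {"travel": [0.2,0.8,-6.2],"turn": [0,0,1],"grip": 0.75},
    {"travel": [0.2,0.8,-6.2],"turn": [0,0,1],"grip": 0.85},
    {"travel": [0.2,0.8,-6.2],"turn": [0,0,1],"grip": 1},
    {"travel": [0.2,0.8,-6.2],"turn": [0,0,1],"grip": 1},
    {"travel": [0.2,0.8,-6.2],"turn": [0,0,1],"grip": 1},
  ],
)

```text
time: 2.53
tool_pos: [0.4105, 0.0931, 0.1069]
tcp_rot: [0.7, 0.714, -0.002, -0.001]
ft_force: [-12.5, -0.6, 9.6]
finger_gap: 0.132
grasp_force: 6.0
```

Run:
```python
from h import *
p=lambda t:20*np.array([-np.cos(np.radians(t+1.43)),np.sin(np.radians(t+1.43))])
for a in (0,25,50,75):
    print(a,[(p(a+2.5*k)-p(a)).round(2).tolist() for k in range(1,11)])
s=manip.sense(); print(s["tool_pos"],s["ft_force"],s["moment"])
```

```text
0 [[0.04, 0.87], [0.12, 1.74], [0.24, 2.61], [0.39, 3.46], [0.58, 4.32], [0.81, 5.16], [1.08, 5.99], [1.38, 6.81], [1.71, 7.61], [2.08, 8.4]]
25 [[0.41, 0.77], [0.84, 1.53], [1.32, 2.26], [1.82, 2.97], [2.35, 3.67], [2.91, 4.33], [3.51, 4.97], [4.12, 5.59], [4.77, 6.18], [5.44, 6.73]]
50 [[0.69, 0.53], [1.41, 1.03], [2.15, 1.49], [2.9, 1.93], [3.68, 2.33], [4.47, 2.69], [5.28, 3.03], [6.1, 3.32], [6.93, 3.58], [7.78, 3.8]]
75 [[0.85, 0.19], [1.71, 0.34], [2.58, 0.45], [3.45, 0.52], [4.32, 0.55], [5.19, 0.55], [6.06, 0.51], [6.93, 0.43], [7.8, 0.32], [8.66, 0.16]]
[0.41054706 0.09309468 0.10691213] [-12.5233867   -0.5598921    9.59854444] [-0.21711902  2.03729037 -0.00620025]
```

move_arm(
  series=[
    {"travel": [-0.15,0,0],"turn": [0,0,0],"grip": 1},
    {"travel": [-0.15,0,0],"turn": [0,0,0],"grip": 1},
  ],
)

```text
time: 2.7
tool_pos: [0.4103, 0.0931, 0.1069]
tcp_rot: [0.7, 0.714, -0.0, -0.0]
ft_force: [-5.5, -2.8, 2.5]
finger_gap: 0.127
grasp_force: 6.0
```

move_arm(
  series=[
    {"travel": [0,0,0.87],"turn": [0,0,0],"grip": 1},
    {"travel": [0.08,0,1.74],"turn": [0,0,0],"grip": 1},
    {"travel": [0.2,0,2.61],"turn": [0,0,0],"grip": 1},
    {"travel": [0.35,0.01,3.46],"turn": [0,0,0],"grip": 1},
    {"travel": [0.54,0.01,4.32],"turn": [0,0,0],"grip": 1},
    {"travel": [0.77,0.02,5.16],"turn": [0,0,0],"grip": 1},
    {"travel": [1.03,0.03,5.99],"turn": [0,0,0],"grip": 1},
    {"travel": [1.33,0.03,6.81],"turn": [0,0,0],"grip": 1},
    {"travel": [1.66,0.04,7.61],"turn": [0,0,0],"grip": 1},
    {"travel": [2.03,0.05,8.4],"turn": [0,0,0],"grip": 1},
  ],
)

```text
time: 3.53
tool_pos: [0.4303, 0.0937, 0.1917]
tcp_rot: [0.7, 0.714, -0.001, -0.001]
ft_force: [-8.0, -2.7, 2.5]
finger_gap: 0.121
grasp_force: 6.0
```

move_arm(
  series=[
    {"travel": [0.38,0.01,0.77],"turn": [0,0,0],"grip": 1},
    {"travel": [0.8,0.02,1.53],"turn": [0,0,0],"grip": 1},
    {"travel": [1.27,0.03,2.26],"turn": [0,0,0],"grip": 1},
    {"travel": [1.77,0.05,2.97],"turn": [0,0,0],"grip": 1},
    {"travel": [2.3,0.06,3.67],"turn": [0,0,0],"grip": 1},
    {"travel": [2.86,0.07,4.33],"turn": [0,0,0],"grip": 1},
    {"travel": [3.46,0.09,4.97],"turn": [0,0,0],"grip": 1},
    {"travel": [4.07,0.1,5.59],"turn": [0,0,0],"grip": 1},
    {"travel": [4.72,0.12,6.18],"turn": [0,0,0],"grip": 1},
    {"travel": [5.39,0.13,6.73],"turn": [0,0,0],"grip": 1},
  ],
)

```text
time: 4.37
tool_pos: [0.4852, 0.0953, 0.2599]
tcp_rot: [0.7, 0.714, 0.0, 0.0]
ft_force: [-5.8, -0.0, 3.4]
finger_gap: 0.124
grasp_force: 6.0
```

move_arm(
  series=[
    {"travel": [0.69,0.02,0.53],"turn": [0,0,0],"grip": 1},
    {"travel": [1.41,0.03,1.03],"turn": [0,0,0],"grip": 1},
    {"travel": [2.15,0.05,1.49],"turn": [0,0,0],"grip": 1},
    {"travel": [2.9,0.07,1.93],"turn": [0,0,0],"grip": 1},
    {"travel": [3.68,0.09,2.33],"turn": [0,0,0],"grip": 1},
    {"travel": [4.47,0.11,2.69],"turn": [0,0,0],"grip": 1},
    {"travel": [5.28,0.13,3.03],"turn": [0,0,0],"grip": 1},
    {"travel": [6.1,0.15,3.32],"turn": [0,0,0],"grip": 1},
    {"travel": [6.93,0.17,3.58],"turn": [0,0,0],"grip": 1},
    {"travel": [7.78,0.19,3.8],"turn": [0,0,0],"grip": 1},
  ],
)

```text
time: 5.2
tool_pos: [0.5639, 0.0972, 0.2962]
tcp_rot: [0.7, 0.714, 0.0, 0.0]
ft_force: [0.2, 0.2, 1.3]
finger_gap: 0.125
grasp_force: 6.0
```

move_arm(
  series=[
    {"travel": [0.85,0.02,0.19],"turn": [0,0,0],"grip": 1},
    {"travel": [1.71,0.04,0.34],"turn": [0,0,0],"grip": 1},
    {"travel": [2.58,0.06,0.45],"turn": [0,0,0],"grip": 1},
    {"travel": [3.45,0.08,0.52],"turn": [0,0,0],"grip": 1},
    {"travel": [4.32,0.1,0.55],"turn": [0,0,0],"grip": 1},
    {"travel": [5.19,0.13,0.55],"turn": [0,0,0],"grip": 1},
    {"travel": [6.06,0.15,0.51],"turn": [0,0,0],"grip": 1},
    {"travel": [6.93,0.17,0.43],"turn": [0,0,0],"grip": 1},
    {"travel": [7.5,0.18,0.37],"turn": [0,0,0],"grip": 1},
    {"travel": [7.8,0.19,0.32],"turn": [0,0,0],"grip": 1},
  ],
)

```text
time: 6.03
tool_pos: [0.6418, 0.0989, 0.2988]
tcp_rot: [0.7, 0.714, 0.0, 0.0]
ft_force: [-1.3, -0.2, 1.5]
finger_gap: 0.125
grasp_force: 6.0
```

move_arm(
  series=[
    {"travel": [0.3,0.01,-0.05],"turn": [0,0,0],"grip": 1},
    {"travel": [0.6,0.01,-0.1],"turn": [0,0,0],"grip": 1},
    {"travel": [0.8,0.02,-0.14],"turn": [0,0,0],"grip": 1},
    {"travel": [0.9,0.02,-0.16],"turn": [0,0,0],"grip": 1},
    {"travel": [0.9,0.02,-0.16],"turn": [0,0,0],"grip": 1},
  ],
)

```text
time: 6.45
tool_pos: [0.65, 0.0991, 0.2974]
tcp_rot: [0.7, 0.714, -0.0, 0.0]
ft_force: [-0.7, -0.7, 0.1]
finger_gap: 0.125
grasp_force: 6.0
```

move_arm(
  series=[
    {"travel": [0.1,0,-0.02],"turn": [0,0,0],"grip": 1},
    {"travel": [0.2,0,-0.04],"turn": [0,0,0],"grip": 1},
    {"travel": [0.2,0,-0.04],"turn": [0,0,0],"grip": 1},
    {"travel": [0.2,0,-0.04],"turn": [0,0,0],"grip": 1},
  ],
)

```text
time: 6.78
tool_pos: [0.6509, 0.0992, 0.2973]
tcp_rot: [0.7, 0.714, -0.001, -0.001]
ft_force: [-8.0, -0.6, 3.2]
finger_gap: 0.124
grasp_force: 6.0
```

move_arm(
  series=[
    {"travel": [-0.2,0,0],"turn": [0,0,0],"grip": 0.61},
    {"travel": [-0.2,0,0],"turn": [0,0,0],"grip": 0.61},
    {"travel": [-0.2,0,0],"turn": [0,0,0],"grip": 0.61},
    {"travel": [-0.2,0,2],"turn": [0,0,0],"grip": 0.61},
    {"travel": [-0.2,0,5],"turn": [0,0,0],"grip": 0.61},
    {"travel": [-3,-4,7],"turn": [0,0,0],"grip": 0.61},
    {"travel": [-6,-8,7],"turn": [0,0,-7],"grip": 0.61},
    {"travel": [-9,-11,7],"turn": [0,0,-14],"grip": 0.61},
    {"travel": [-11,-14,7],"turn": [0,0,-21],"grip": 0.61},
    {"travel": [-13,-18,7],"turn": [0,0,-28],"grip": 0.61},
  ],
)

```text
time: 7.62
tool_pos: [0.5283, -0.0672, 0.3676]
tcp_rot: [0.853, 0.521, 0.0, 0.0]
ft_force: [0.1, -0.6, 0.5]
finger_gap: 0.388
grasp_force: 0.0
```

Run:
```python
from h import *
f=manip.grab_frame("side"); g=manip.grab_frame("scene")
cv2.imwrite("pics/l.png",np.hstack([cv2.resize(f["img"][80:310,210:410,::-1],(400,460)),cv2.resize(g["img"][100:260,260:400,::-1],(400,460))]))
s=manip.sense(); print(s["q"].round(2),s["tool_pos"],s["finger_gap"])
```

```text
[-0.22  0.21  1.48 -0.    1.46  0.26] [ 0.52795319 -0.07016343  0.36796346] 0.3877848670388241
```

View pics/l.png

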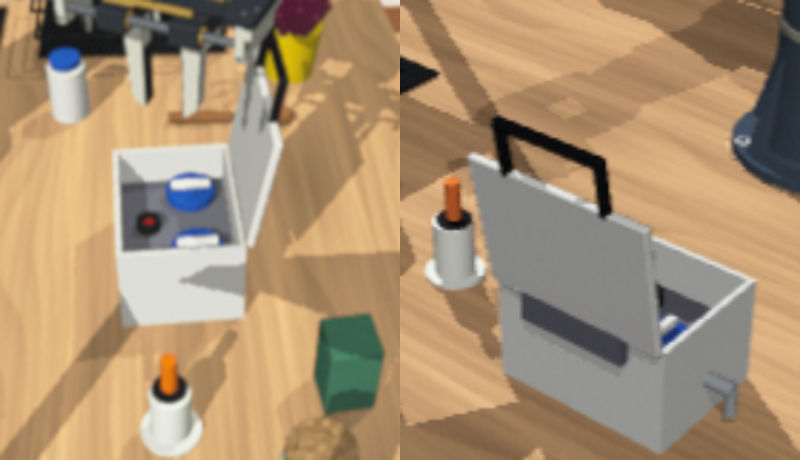

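The lid rests open. The button shows at side pixel about (284.5,191). Now to the pin.

move_arm(
  series=[
    {"travel": [-0.9,-9.3,-3],"turn": [0,0,-62.8],"grip": 0.45},
    {"travel": [-0.9,-9.3,-7],"turn": [0,0,-62.8],"grip": 0.45},
    {"travel": [-0.9,-9.3,-11],"turn": [0,0,-62.8],"grip": 0.45},
    {"travel": [-0.9,-9.3,-15],"turn": [0,0,-62.8],"grip": 0.45},
    {"travel": [-0.9,-9.3,-18],"turn": [0,0,-62.8],"grip": 0.45},
    {"travel": [-0.9,-9.3,-20],"turn": [0,0,-62.8],"grip": 0.45},
    {"travel": [-0.9,-9.3,-20.8],"turn": [0,0,-62.8],"grip": 0.45},
    {"travel": [-0.9,-9.3,-20.8],"turn": [0,0,-62.8],"grip": 0.45},
    {"travel": [-0.9,-9.3,-20.8],"turn": [0,0,-62.8],"grip": 0.45},
    {"travel": [-0.9,-9.3,-20.8],"turn": [0,0,-62.8],"grip": 0.45},
  ],
)

```text
time: 8.55
tool_pos: [0.5214, -0.1591, 0.1588]
tcp_rot: [1.0, 0.001, 0.0, -0.0]
ft_force: [0.2, -0.2, -0.1]
finger_gap: 0.554
grasp_force: 0.0
```

```bash
cat >> h.py <<'E'
def wproj(f,P):
    fl=200/np.tan(np.radians(f["fovy"])/2); p=R.from_quat(f["attitude"]).inv().apply(np.atleast_2d(P)-f["eye"])
    r=np.hypot(p[:,0],p[:,1]); t=np.arctan2(r,p[:,2]); return np.c_[f["cx"]+fl*t*p[:,0]/r,f["cy"]+fl*t*p[:,1]/r]
E
python3 - <<'E'
from h import *
f=manip.grab_frame("wrist"); cv2.imwrite("pics/w3.png",cv2.resize(f["img"][120:300,200:440,::-1],(800,600)))
s=manip.sense(); print(s["tool_pos"],R.from_quat(s["tcp_rot"]).as_matrix().round(3))
g=lambda P:((wproj(f,P)-[200,120])*600/180).round(0).tolist()
print(g([[.519,-.163,.12],[.522,-.163,.12],[.519,-.160,.12],[.519,-.163,.07]]), proj("side",[.5026,.095,.079]),proj("side",[.5046,.095,.079]))
E
```

```text
[ 0.52138539 -0.15917164  0.15902437] [[ 1.     0.009  0.   ]
 [ 0.009 -1.     0.   ]
 [ 0.    -0.    -1.   ]]
[[411.0, 362.0], [412.0, 349.0], [398.0, 362.0], [408.0, 289.0]] [[284.26392513 190.31107427]] [[285.06018768 190.27422484]]
```

View pics/w3.png

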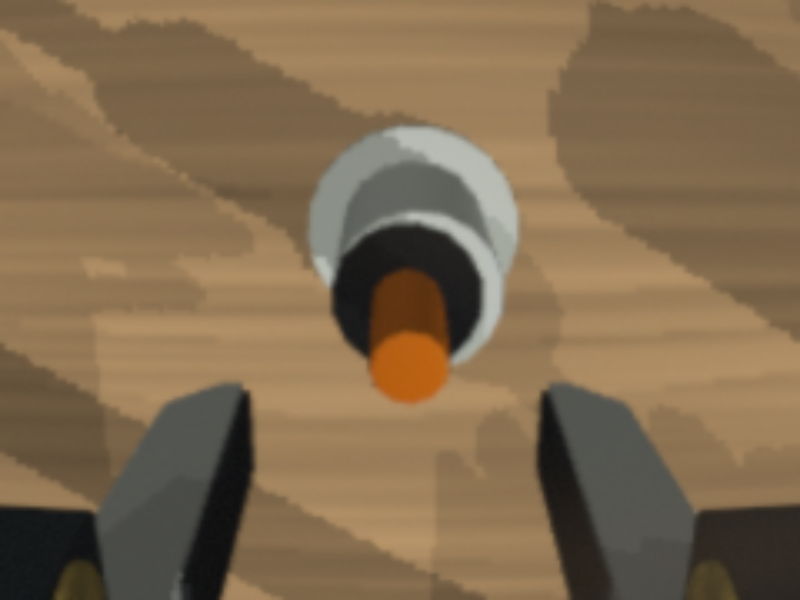

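The pin's top is at (410,368), 6 px below the prediction, so the pin sits at about (0.5177, -0.1628). Descend and grip.

move_arm(
  force=30,
  series=[
    {"travel": [-0.37,-0.36,-2],"turn": [0,0,0],"grip": 0.45},
    {"travel": [-0.37,-0.36,-4.5],"turn": [0,0,0],"grip": 0.45},
    {"travel": [-0.37,-0.36,-6.5],"turn": [0,0,0],"grip": 0.45},
    {"travel": [-0.37,-0.36,-7.7],"turn": [0,0,0],"grip": 0.45},
    {"travel": [-0.37,-0.36,-7.7],"turn": [0,0,0],"grip": 0.45},
    {"travel": [-0.37,-0.36,-7.7],"turn": [0,0,0],"grip": 0.6},
    {"travel": [-0.37,-0.36,-7.7],"turn": [0,0,0],"grip": 0.75},
    {"travel": [-0.37,-0.36,-7.7],"turn": [0,0,0],"grip": 0.85},
    {"travel": [-0.37,-0.36,-7.7],"turn": [0,0,0],"grip": 1},
    {"travel": [-0.37,-0.36,-7.7],"turn": [0,0,0],"grip": 1},
  ],
)

```text
time: 9.43
tool_pos: [0.5176, -0.1631, 0.0828]
tcp_rot: [1.0, 0.003, 0.001, 0.0]
ft_force: [-0.1, -0.3, -0.1]
finger_gap: 0.238
grasp_force: 0.0
```

move_arm(
  series=[
    {"travel": [0,0,0],"turn": [0,0,0],"grip": 1},
    {"travel": [0,0,0],"turn": [0,0,0],"grip": 1},
  ],
)

```text
time: 9.6
tool_pos: [0.5175, -0.1631, 0.0826]
tcp_rot: [1.0, 0.003, 0.0, 0.0]
ft_force: [-0.5, -0.4, 3.8]
finger_gap: 0.185
grasp_force: 30.0
```

move_arm(
  series=[
    {"travel": [0,0,2],"turn": [0,0,0],"grip": 1},
    {"travel": [0,0,5],"turn": [0,0,0],"grip": 1},
    {"travel": [0,0,8],"turn": [0,0,0],"grip": 1},
    {"travel": [0,0,11],"turn": [0,0,0],"grip": 1},
    {"travel": [0,0,14],"turn": [0,0,0],"grip": 1},
    {"travel": [0,0,15.8],"turn": [0,0,0],"grip": 1},
    {"travel": [-0.3,3,15.8],"turn": [0,0,0],"grip": 1},
    {"travel": [-0.6,6,15.8],"turn": [0,0,0],"grip": 1},
    {"travel": [-0.9,9,15.8],"turn": [0,0,0],"grip": 1},
    {"travel": [-1.2,12,15.8],"turn": [0,0,0],"grip": 1},
  ],
)

```text
time: 10.43
tool_pos: [0.5047, -0.0418, 0.2401]
tcp_rot: [1.0, 0.003, 0.0, -0.0]
ft_force: [0.4, -0.0, -0.8]
finger_gap: 0.188
grasp_force: 30.0
```

move_arm(
  series=[
    {"travel": [-0.1,3,0],"turn": [0,0,0],"grip": 1},
    {"travel": [-0.2,6,0],"turn": [0,0,0],"grip": 1},
    {"travel": [-0.3,9,0],"turn": [0,0,0],"grip": 1},
    {"travel": [-0.4,11.5,0],"turn": [0,0,0],"grip": 1},
    {"travel": [-0.47,13,0],"turn": [0,0,0],"grip": 1},
    {"travel": [-0.47,13.8,0],"turn": [0,0,0],"grip": 1},
    {"travel": [-0.47,13.8,0],"turn": [0,0,0],"grip": 1},
    {"travel": [-0.47,13.8,0],"turn": [0,0,0],"grip": 1},
  ],
)

```text
time: 11.1
tool_pos: [0.5005, 0.0946, 0.24]
tcp_rot: [1.0, 0.003, -0.0, 0.0]
ft_force: [-0.4, -0.3, -0.6]
finger_gap: 0.189
grasp_force: 30.0
```

Run:
```python
from h import *
f=manip.grab_frame("wrist"); a=f["img"]
np.save("w4.npy",a); cv2.imwrite("pics/w4.png",cv2.resize(a[90:270,200:440,::-1],(800,600)))
s=manip.sense(); print(s["tool_pos"],R.from_quat(s["tcp_rot"]).as_matrix().round(3),s["finger_gap"],s["grasp_force"])
g=lambda P:((wproj(f,P)-[200,90])*600/180).round(0).tolist()
t=s["tool_pos"]
print("button",g([[.5008,.095,.079],[.5026,.095,.079],[.5008,.098,.079]]),"tip",g([t-[0,0,.0726]]))
h=cv2.cvtColor(a,cv2.COLOR_RGB2HSV); m=((h[...,0]<4)|(h[...,0]>172))&(h[...,1]>150)&(h[...,2]>60)
n,_,st,c=cv2.connectedComponentsWithStats(m.astype(np.uint8)); print([(st[i].tolist(),((c[i]-[200,90])*600/180).round(0)) for i in range(1,n) if st[i][4]>8])
```

```text
[0.50055197 0.0942303  0.24003049] [[ 1.     0.006 -0.   ]
 [ 0.006 -1.    -0.   ]
 [-0.     0.    -1.   ]] 0.18620772475334896 29.999740719795227
button [[392.0, 311.0], [393.0, 306.0], [383.0, 311.0]] tip [[395.0, 400.0]]
[([313, 177, 13, 13, 143], array([395., 310.]))]
```

View pics/w4.png

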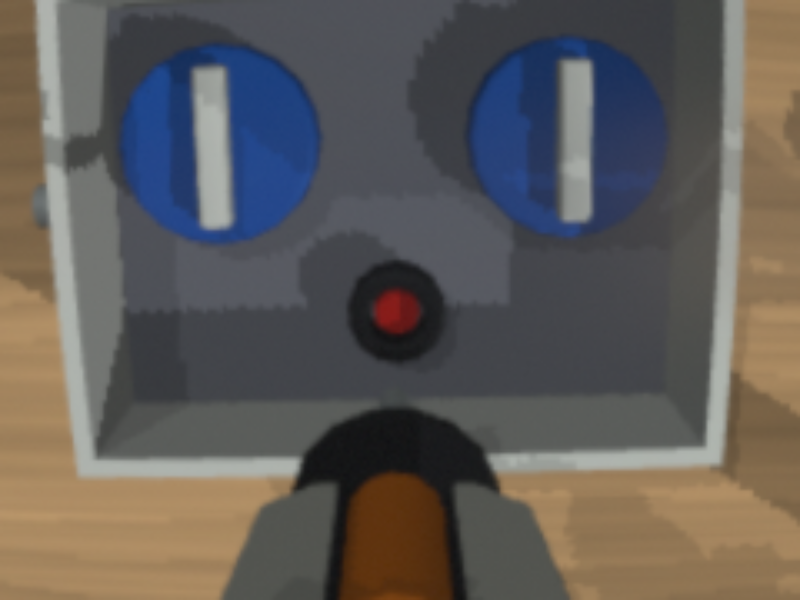

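The button's centre is at (396,311), so it is within 0.5 mm of the pin's axis. Lower the pin.

move_arm(
  force=45,
  series=[
    {"travel": [0,0,-2],"turn": [0,0,0],"grip": 1},
    {"travel": [0,0,-4.5],"turn": [0,0,0],"grip": 1},
    {"travel": [0,0,-6.5],"turn": [0,0,0],"grip": 1},
    {"travel": [0,0,-7.5],"turn": [0,0,0],"grip": 1},
    {"travel": [0,0,-8],"turn": [0,0,0],"grip": 1},
    {"travel": [0,0,-8.4],"turn": [0,0,0],"grip": 1},
    {"travel": [0,0,-8.7],"turn": [0,0,0],"grip": 1},
    {"travel": [0,0,-8.7],"turn": [0,0,0],"grip": 1},
  ],
)

```text
time: 11.82
tool_pos: [0.5008, 0.0948, 0.1534]
tcp_rot: [1.0, 0.003, 0.0, -0.0]
ft_force: [-0.1, -0.8, -1.4]
finger_gap: 0.188
grasp_force: 45.0
```

move_arm(
  series=[
    {"travel": [0,0,-0.2],"turn": [0,0,0],"grip": 1},
    {"travel": [0,0,-0.4],"turn": [0,0,0],"grip": 1},
    {"travel": [0,0,-0.5],"turn": [0,0,0],"grip": 1},
    {"travel": [0,0,-0.5],"turn": [0,0,0],"grip": 1},
  ],
)

```text
time: 12.15
tool_pos: [0.501, 0.095, 0.1485]
tcp_rot: [1.0, 0.003, 0.001, -0.0]
ft_force: [0.3, -0.1, 3.2]
finger_gap: 0.186
grasp_force: 45.0
```

move_arm(
  series=[
    {"travel": [0,0,-0.15],"turn": [0,0,0],"grip": 1},
    {"travel": [0,0,-0.25],"turn": [0,0,0],"grip": 1},
    {"travel": [0,0,-0.3],"turn": [0,0,0],"grip": 1},
    {"travel": [0,0,-0.3],"turn": [0,0,0],"grip": 1},
  ],
)

```text
time: 12.48
tool_pos: [0.5013, 0.095, 0.1463]
tcp_rot: [1.0, 0.003, 0.001, -0.0]
ft_force: [-1.6, -0.2, 13.4]
finger_gap: 0.186
grasp_force: 45.0
```

Bottomed at 13 N. Hold.

move_arm(
  series=[
    {"travel": [0,0,0],"turn": [0,0,0],"grip": 1},
    {"travel": [0,0,0],"turn": [0,0,0],"grip": 1},
    {"travel": [0,0,0],"turn": [0,0,0],"grip": 1},
    {"travel": [0,0,0],"turn": [0,0,0],"grip": 1},
    {"travel": [0,0,0],"turn": [0,0,0],"grip": 1},
    {"travel": [0,0,0],"turn": [0,0,0],"grip": 1},
    {"travel": [0,0,0],"turn": [0,0,0],"grip": 1},
    {"travel": [0,0,0],"turn": [0,0,0],"grip": 1},
    {"travel": [0,0,0],"turn": [0,0,0],"grip": 1},
    {"travel": [0,0,0],"turn": [0,0,0],"grip": 1},
  ],
)

```text
time: 13.32
tool_pos: [0.5013, 0.095, 0.1463]
tcp_rot: [1.0, 0.003, 0.001, -0.0]
ft_force: [-1.1, -0.8, 13.3]
finger_gap: 0.186
grasp_force: 45.0
```

move_arm(
  series=[
    {"travel": [0,0,0],"turn": [0,0,0],"grip": 1},
    {"travel": [0,0,0],"turn": [0,0,0],"grip": 1},
    {"travel": [0,0,0],"turn": [0,0,0],"grip": 1},
    {"travel": [0,0,0],"turn": [0,0,0],"grip": 1},
    {"travel": [0,0,0],"turn": [0,0,0],"grip": 1},
    {"travel": [0,0,0],"turn": [0,0,0],"grip": 1},
    {"travel": [0,0,0],"turn": [0,0,0],"grip": 1},
    {"travel": [0,0,0],"turn": [0,0,0],"grip": 1},
    {"travel": [0,0,0],"turn": [0,0,0],"grip": 1},
    {"travel": [0,0,0],"turn": [0,0,0],"grip": 1},
  ],
)

```text
time: 14.15
tool_pos: [0.5013, 0.095, 0.1463]
tcp_rot: [1.0, 0.003, 0.001, -0.0]
ft_force: [-0.0, -0.5, 12.5]
finger_gap: 0.183
grasp_force: 45.0
```

move_arm(
  series=[
    {"travel": [0,0,0],"turn": [0,0,0],"grip": 1},
    {"travel": [0,0,0],"turn": [0,0,0],"grip": 1},
    {"travel": [0,0,0],"turn": [0,0,0],"grip": 1},
    {"travel": [0,0,0],"turn": [0,0,0],"grip": 1},
    {"travel": [0,0,0],"turn": [0,0,0],"grip": 1},
    {"travel": [0,0,0],"turn": [0,0,0],"grip": 1},
    {"travel": [0,0,0],"turn": [0,0,0],"grip": 1},
    {"travel": [0,0,0],"turn": [0,0,0],"grip": 1},
    {"travel": [0,0,0],"turn": [0,0,0],"grip": 1},
    {"travel": [0,0,0],"turn": [0,0,0],"grip": 1},
  ],
)

```text
time: 14.98
tool_pos: [0.5013, 0.095, 0.1463]
tcp_rot: [1.0, 0.003, 0.001, -0.0]
ft_force: [-1.5, -1.3, 13.7]
finger_gap: 0.191
grasp_force: 45.0
```

move_arm(
  series=[
    {"travel": [0,0,0.5],"turn": [0,0,0],"grip": 1},
    {"travel": [0,0,2],"turn": [0,0,0],"grip": 1},
    {"travel": [0,0,5],"turn": [0,0,0],"grip": 1},
    {"travel": [0,0,8],"turn": [0,0,0],"grip": 1},
    {"travel": [0,0,9.5],"turn": [0,0,0],"grip": 1},
    {"travel": [0.2,-3,9.5],"turn": [0,0,0],"grip": 1},
    {"travel": [0.4,-6,9.5],"turn": [0,0,0],"grip": 1},
    {"travel": [0.6,-9,9.5],"turn": [0,0,0],"grip": 1},
    {"travel": [0.8,-12,9.5],"turn": [0,0,0],"grip": 1},
    {"travel": [1,-15,9.5],"turn": [0,0,0],"grip": 1},
  ],
)

```text
time: 15.82
tool_pos: [0.51, -0.0563, 0.2398]
tcp_rot: [1.0, 0.003, -0.0, -0.0]
ft_force: [0.1, -0.2, -1.0]
finger_gap: 0.187
grasp_force: 45.0
```

move_arm(
  series=[
    {"travel": [0.2,-3,0],"turn": [0,0,0],"grip": 1},
    {"travel": [0.4,-6,0],"turn": [0,0,0],"grip": 1},
    {"travel": [0.6,-9,0],"turn": [0,0,0],"grip": 1},
    {"travel": [0.65,-10.5,0],"turn": [0,0,0],"grip": 1},
    {"travel": [0.65,-10.95,0],"turn": [0,0,0],"grip": 1},
    {"travel": [0.65,-10.95,0],"turn": [0,0,0],"grip": 1},
    {"travel": [0.65,-10.95,0],"turn": [0,0,0],"grip": 1},
    {"travel": [0.65,-10.95,0],"turn": [0,0,0],"grip": 1},
  ],
)

```text
time: 16.48
tool_pos: [0.5169, -0.1634, 0.24]
tcp_rot: [1.0, 0.003, -0.0, -0.0]
ft_force: [0.6, 1.0, -0.2]
finger_gap: 0.186
grasp_force: 45.0
```

move_arm(
  series=[
    {"travel": [0.05,0,-3],"turn": [0,0,0],"grip": 1},
    {"travel": [0.05,0,-6],"turn": [0,0,0],"grip": 1},
    {"travel": [0.05,0,-8],"turn": [0,0,0],"grip": 1},
    {"travel": [0.05,0,-10],"turn": [0,0,0],"grip": 1},
    {"travel": [0.05,0,-12],"turn": [0,0,0],"grip": 1},
    {"travel": [0.05,0,-13.5],"turn": [0,0,0],"grip": 1},
    {"travel": [0.05,0,-14.5],"turn": [0,0,0],"grip": 1},
    {"travel": [0.05,0,-15.2],"turn": [0,0,0],"grip": 1},
    {"travel": [0.05,0,-15.5],"turn": [0,0,0],"grip": 1},
    {"travel": [0.05,0,-15.5],"turn": [0,0,0],"grip": 1},
  ],
)

```text
time: 17.32
tool_pos: [0.5176, -0.1642, 0.0851]
tcp_rot: [1.0, 0.003, -0.0, -0.0]
ft_force: [-0.4, -0.4, -1.1]
finger_gap: 0.19
grasp_force: 45.0
```

move_arm(
  series=[
    {"travel": [0,0,-0.1],"turn": [0,0,0],"grip": 1},
    {"travel": [0,0,-0.2],"turn": [0,0,0],"grip": 1},
    {"travel": [0,0,-0.2],"turn": [0,0,0],"grip": 1},
  ],
)

```text
time: 17.57
tool_pos: [0.5177, -0.1646, 0.0836]
tcp_rot: [1.0, 0.003, 0.0, 0.0]
ft_force: [-0.2, 0.0, -0.5]
finger_gap: 0.181
grasp_force: 45.0
```

move_arm(
  series=[
    {"travel": [0,0,-0.1],"turn": [0,0,0],"grip": 1},
    {"travel": [0,0,-0.15],"turn": [0,0,0],"grip": 1},
    {"travel": [0,0,-0.15],"turn": [0,0,0],"grip": 1},
  ],
)

```text
time: 17.82
tool_pos: [0.5178, -0.1647, 0.0826]
tcp_rot: [1.0, 0.003, 0.0, 0.0]
ft_force: [-2.6, 1.6, 7.4]
finger_gap: 0.187
grasp_force: 45.0
```

Guard on the rim at 7 N. Release evenly and withdraw upward.

move_arm(
  series=[
    {"travel": [0,0,0.05],"turn": [0,0,0],"grip": 0.78},
    {"travel": [0,0,0.05],"turn": [0,0,0],"grip": 0.7},
    {"travel": [0,0,0.05],"turn": [0,0,0],"grip": 0.45},
    {"travel": [0,0,0.05],"turn": [0,0,0],"grip": 0.45},
    {"travel": [0,0,0.05],"turn": [0,0,0],"grip": 0.45},
    {"travel": [0,0,2],"turn": [0,0,0],"grip": 0.45},
    {"travel": [0,0,5],"turn": [0,0,0],"grip": 0.45},
    {"travel": [0,0,9],"turn": [0,0,0],"grip": 0.45},
    {"travel": [0,0,13],"turn": [0,0,0],"grip": 0.45},
    {"travel": [0,0,15],"turn": [0,0,0],"grip": 0.45},
  ],
)

```text
time: 18.65
tool_pos: [0.5186, -0.1649, 0.2362]
tcp_rot: [1.0, 0.003, 0.002, 0.001]
ft_force: [1.4, -0.3, 1.7]
finger_gap: 0.553
grasp_force: 0.0
```

move_arm(
  series=[
    {"travel": [-4,-3,2],"turn": [0,0,0],"grip": 0.45},
    {"travel": [-8,-6,2],"turn": [0,0,0],"grip": 0.45},
    {"travel": [-12,-9,2],"turn": [0,0,0],"grip": 0.45},
    {"travel": [-15,-11,2],"turn": [0,0,0],"grip": 0.45},
    {"travel": [-15,-11,2],"turn": [0,0,0],"grip": 0.45},
    {"travel": [-15,-11,2],"turn": [0,0,0],"grip": 0.45},
  ],
)

```text
time: 19.15
tool_pos: [0.3648, -0.2763, 0.2518]
tcp_rot: [1.0, 0.001, -0.0, 0.0]
ft_force: [0.7, 0.8, -0.6]
finger_gap: 0.55
grasp_force: 0.0
```

Run:
```python
from h import *
f=manip.grab_frame("side"); g=manip.grab_frame("scene")
cv2.imwrite("pics/end.png",np.hstack([cv2.resize(f["img"][80:390,210:410,::-1],(400,600)),cv2.resize(g["img"][100:310,200:400,::-1],(400,600))]))
print(manip.sense()["ft_force"])
```

```text
[ 0.19501211 -0.20209312  0.57091399]
```

View pics/end.png

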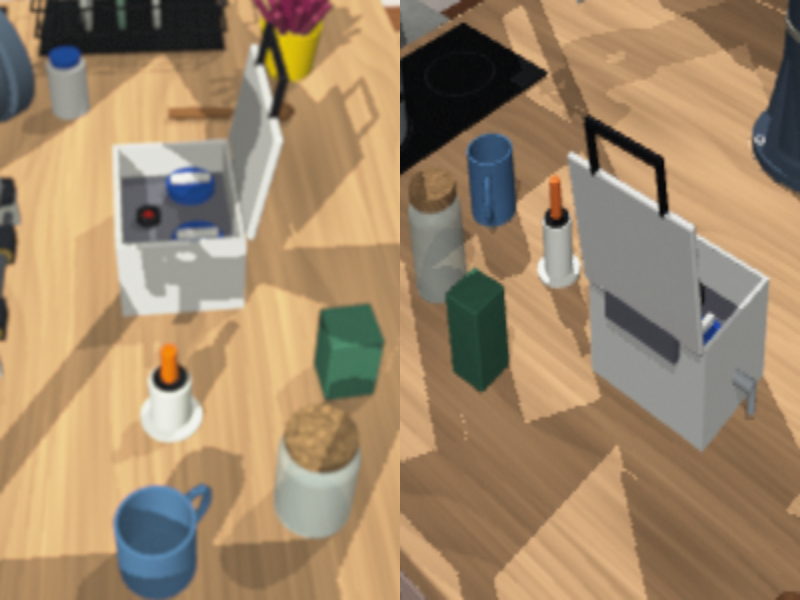

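The lid is open. The pin stands upright in its holder at (169,375) in the left half of the picture and (556,215) in the right half. The other objects haven't moved.

```bash
python3 -c "
from bench import manip
print(manip.sign_off())"
```

```text
the job is handed in; nothing more can be done
None
```

The job is handed in at about 19 s of the 72 s limit: the lid rests open on its stop, the button was held fully down for about 2.5 s, the pin is back upright in its holder with its guard on the rim, and the other items on the counter were not disturbed.

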